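# Cocoa shaker back on the narrow toppings shelf

### The arm

A 6-joint arm with a two-finger parallel gripper is mounted at the origin on a cart in front of the work surface, level with it; the furniture and walls round the work are solid. World frame = base frame: x ahead of the robot, y to its left, z up, the work surface at z = 0. Lengths are in m, angles in rad, forces in N, time in s.
With the tool pointing down it reaches from about 0.375 to 0.9 m from the base axis. Payload 3.1 kg.
Tool frame: the origin (TCP) lies on the centre line of the jaws, within the pads' length; the fingertips stand 8 mm ahead of it and the grasp point (between the pads) lies 11 mm behind it; z points along the fingers, y is the line along which they close (so a half turn about z gives the same grasp; the last joint's range is limited). The gripper opens to 85 mm and grips with 20 to 120 N. Pads are 22 mm wide; open, the fingers measure 114 mm over their backs; the gripper's body (76 mm by 85 mm) begins 54 mm behind the grasp point. The pads swing forward as they close: fully open they stand 13 mm farther back than shut.
Start: joints at [-1.296, 0.527, 1.433, -0, 1.181, -0.178], TCP at [0.273, -0.562, 0.239] pointing down, gripper open.
Joint ranges: [-3.08, 3.08], [-0.75, 2.2], [0.22, 2.44], [-1.43, 4.57], [0, 2.65], [-2.85, 2.85]. Speed limits (rad/s): [2.79, 2.79, 3.14, 3.14, 3.14, 3.14].

### API

Orientations are given as a unit quaternion [x, y, z, w].
In Python, from station import * gives the robot as it stands.
- The arm moves only by the tool play_rows, never from a script. Its argument "rows" is a list of rows, each a list of 3 entries, a list of its own where there are three numbers: the turn, a rotation vector about the tool's x, y, z in degrees, then the shift along the tool's x, y, z in mm, then the closure, from 0 (fully open) to 1 (shut). In form: [[[ax, ay, az], [dx, dy, dz], jaw], ...]. A call has 1 to 12 rows; each row shifts and turns the commanded pose from where the row before left it, along the tool's axes as they then stand; what a row does not reach is not made up. A row lasts 1/12 s, in which the tool goes at most 41.7 mm and 7.16 degrees, less where a joint would pass 70% of its speed; a pose out of reach is approached as far as the arm can. A call with a gripper value outside its range is refused whole. The fingers move at their own pace and stop on an object; "grip_force" is the grip in N (left out, the last holds). Time passes only in rows, so rows that do not move let the fingers close. It gives the time, the measured TCP pose, the force, the opening and the grip force at its end, in the units of the state.
- sense(): the state, without advancing time (a new reading comes with each control period).
- snapshot(name): name is "scene" or "top" or "wrist"; returns (picture, depth): 480x640x3 uint8, red, green, blue; 480x640 float32, m along the optical axis (not along the pixel's ray), 0 where there is no reading.
- get_calibration(name): a dict with "vfov" (degrees; the focal length in pixels is half the picture's height over the tangent of half this angle, whatever the lens; pixels are square), "cx", "cy" (the principal point, pixels), "k1" (the pictures are not rectified: a ray, as slopes to the right and down, at radius r is drawn at 1 + k1 r^2 times it, then the intrinsics apply), "xyz" and "attitude" of the camera in the world. Camera axes: x right, y down, z forward; pixel columns grow to the right and rows downward; lengths in m; the calibration is good to about 2 mm. A picture is of the moment at which its call begins: read the wrist's pose just before it. get_calibration takes no time and is no camera call; for the wrist camera it gives the pose at the moment of the call.
- sign_off(): hands the job in; it is judged then, once.
The state is a dict: "t": time; "q": joint angles; "qd": joint speeds; "tau": joint torques, N m; "tcp_pos": TCP position; "tool_rot": TCP orientation; "force": force on the tool from outside, world axes, zero at the start; "ft_torque": the same for the moment, N m; "finger_gap": opening from 0.0 (shut) to 1.0 (fully open); "gripper_force": force on a finger pad.
Only numpy, scipy, OpenCV 4.12 (cv2) and the standard library are available. Lean on these libraries where they do the work, as an engineer would, in place of code of your own. Each camera call takes 0.05 s, during which the arm holds its last target. There are 200 camera calls.

### The job

Put the steel cocoa shaker back in its place: stand it upright on the round black rubber pad on the narrow raised wooden shelf, centred on the pad, and let go. Leave the spice jar and the shot glass standing where they are on the shelf.

Things in the scene. Friction and masses are not known exactly. Their poses are not given: they have to be found in the camera images.
- shaker_center (a point): brushed-steel cocoa shaker, a cylinder with slightly domed lid, 43 mm in diameter, 92 mm tall, about 0.14 kg, upright on the counter with 60 mm free all round; the point is on its axis, half-way up (46 mm above its underside), z axis upward. Not the tamper near it, in front or behind (wooden grip on a metal foot 58 mm wide, 90 mm tall)
- pad_top (a point): centre of the top face of a fixed round black rubber pad, 60 mm wide, 3 mm thick, on a fixed narrow light wooden shelf board 66 mm deep, 350 mm long, on thin legs, its top 100 mm above the counter (pad's face: 103 mm). x across the board, y along it, z up. Pad, spice jar and shot glass take the board's three places, 115 mm apart, in any order, the middle one at mid-length
- jar_center (a point): spice jar with red cap, 45 mm in diameter, 106 mm tall, loose, standing on the shelf board; the point is on its axis, half-way up (53 mm above its underside)
- glass_center (a point): clear shot glass, 48 mm in diameter, 61 mm tall, loose, standing on the shelf board; the point is on its axis, half-way up (30 mm above its underside)
Mind the look-alikes: they are no part of the job. Leave any purple look-alike of the part that bears glass_center alone.

How it is judged:
By the outcome, as a careful person would: the job done as asked, in the order asked, and still so for the second after the job is handed in, with the robot touching nothing.
It also fails if it takes over 35 s, if anything falls off the work surface, if the arm or the gripper's body presses on something with over 40 N, if the wrist force passes 120 N, or if a joint passes its speed limit or range.

## Working session

There is one attempt and no reset: what is moved stays moved. The work goes in short steps, Python scripts to look and compute and a tool call to move; the robot and the scene stay as the last step left them, time stands still between calls to the robot, and variables do not carry over. Pictures are saved under pics/ and viewed, at most 10 in all, crops included, and the job is handed in when it is done.

Besides the shell and the picture viewer there is one more tool, called as name(argument=value, ...), one argument or row to a line, values as JSON. play_rows: Moves the arm, as the interface text tells. Its arguments: {"type":"object","properties":{"rows":{"type":"array","items":{"type":"array"}},"grip_force":{"type":"number"}},"required":["rows"]}

```bash
mkdir -p pics
cat > h.py <<'E'
from station import *
import numpy as np, cv2
from scipy.spatial.transform import Rotation as R
def rot(a):
    a=np.array(a,float)
    return a if a.shape==(3,3) else R.from_quat(a).as_matrix()
def rays(c,uv):
    f=240/np.tan(np.radians(c["vfov"])/2)
    K=np.array([[f,0,c["cx"]],[0,f,c["cy"]],[0,0,1]])
    p=cv2.undistortPoints(np.array(uv,float).reshape(-1,1,2),K,np.array([c["k1"],0,0,0]))[:,0]
    return np.c_[p,np.ones(len(p))]
def toworld(c,uv,d): return rays(c,uv)*np.array(d).reshape(-1,1)@rot(c["attitude"]).T+np.array(c["xyz"])
def onplane(c,uv,z):
    r=rays(c,uv)@rot(c["attitude"]).T; o=np.array(c["xyz"])
    return o+r*((z-o[2])/r[:,2])[:,None]
def cloud(c,D):
    v,u=np.mgrid[:480,:640]
    return toworld(c,np.c_[u.ravel(),v.ravel()],D.ravel()).reshape(480,640,3)
E
python3 - <<'E'
from h import *
for n in ("top","scene"):
    c=get_calibration(n);p,d=snapshot(n);np.savez(n,p=p,d=d);print(n,c)
    cv2.imwrite(f"pics/{n}0.png",p[...,::-1])
print(sense())
E
```

```text
top {'vfov': 44.41066441077902, 'cx': 322.1061941986977, 'cy': 244.19153789052362, 'k1': -0.1331087971777017, 'xyz': array([ 0.4852031 , -0.10826942,  1.29403616]), 'attitude': array([ 0.70961737, -0.70373691,  0.03122058, -0.0149274 ])}
scene {'vfov': 47.84396392053309, 'cx': 312.4294619444731, 'cy': 240.86104270169818, 'k1': -0.1072579493518093, 'xyz': array([-0.38534435,  0.44912049,  1.01598551]), 'attitude': array([-0.43680127,  0.79361721, -0.36610165,  0.21294592])}
{'t': 0.1, 'q': array([-1.29648355e+00,  5.28398467e-01,  1.43376784e+00,  4.28958985e-06,
        1.18142050e+00, -1.78492453e-01]), 'qd': array([ 0.0013382 , -0.00168877, -0.00087544,  0.00043651,  0.00061769,
        0.00056946]), 'tau': array([-4.63773267e-05, -4.43304527e+01, -1.78586054e+01, -1.81982427e-04,
        3.87387903e-03, -6.91992128e-06]), 'tcp_pos': array([ 0.27328939, -0.56138258,  0.23841796]), 'tool_rot': array([ 9.74479915e-01,  2.24472495e-01, -4.57705320e-05, -9.96024652e-04]), 'force': array([-0.53681768, -0.09195345, -0.88173297]), 'ft_torque': array([ 0.03747234,  0.01203704, -0.055197  ]), 'gripper_force': 0.0, 'finger_gap': 0.9987396871798009}
```

View pics/top0.png

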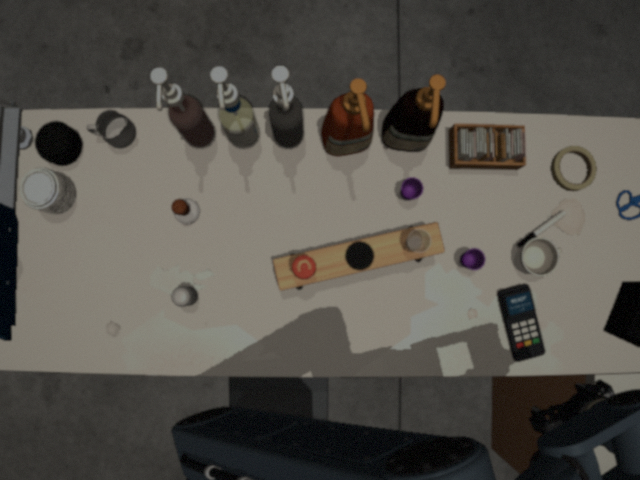

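View pics/scene0.png

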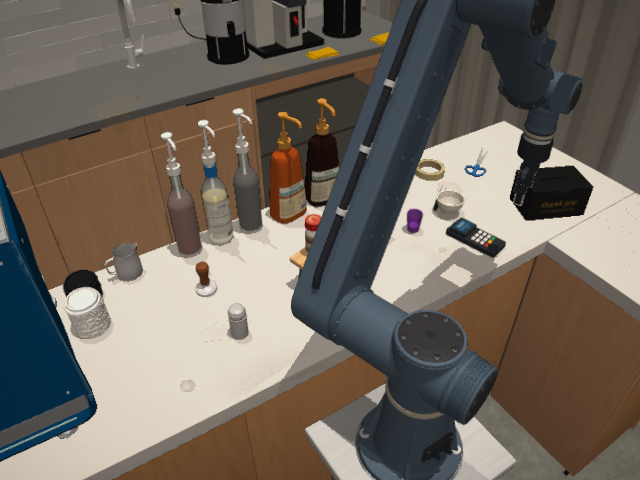

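Top view: the shaker is at about (184,295) and the tamper is behind it at (185,210). On the shelf the jar is at (303,266), the pad in the middle at (360,255) and the glass at (415,239). The scene view shows the shaker at (237,320).

Run:
```python
from h import *
c=get_calibration("top");f=np.load("top.npz");p,d=f["p"],f["d"];P=cloud(c,d);Z=P[...,2]
def reg(u,v,r): 
    m=np.zeros((480,640),bool);m[v-r:v+r+1,u-r:u+r+1]=True;return m&(d>0)
def circ(m):
    q=P[m];cc,r=cv2.minEnclosingCircle(q[:,:2].astype(np.float32));return len(q),np.round(np.median(q,0),4),np.round(cc,4),round(r,4)
print("shaker top",circ(reg(184,295,22)&(Z>.075)), np.percentile(Z[reg(184,295,22)],[1,50,99]))
cs=get_calibration("scene");g=np.load("scene.npz");Q=cloud(cs,g["d"])
w=(np.hypot(Q[...,0]-P[295,184,0],Q[...,1]-P[295,184,1])<.05)&(g["d"]>0)
for lo,hi in((.02,.06),(.085,.12)):
    q=Q[w&(Q[...,2]>lo)&(Q[...,2]<hi)];print("scene",len(q),q.mean(0).round(4),q.min(0).round(4),q.max(0).round(4))
g=cv2.cvtColor(p,cv2.COLOR_RGB2GRAY)
m=reg(360,255,24)&(g<45)
n,l,s,ce=cv2.connectedComponentsWithStats(m.astype(np.uint8))
k=l[255,360];cn=max(cv2.findContours((l==k).astype(np.uint8),0,1)[0],key=cv2.contourArea)
(e,ax,an)=cv2.fitEllipse(cn);print("pad",s[k],e,ax,onplane(c,[e],.103).round(4),np.median(Z[l==k]))
print("jar",circ(reg(303,266,20)&(Z>.18)),circ(reg(415,239,20)&(Z>.14)))
b=(Z>.085)&(Z<.115)&(d>0);b[:210]=b[300:]=False;b[:,:265]=b[:,455:]=False
r=cv2.minAreaRect(P[b][:,:2].astype(np.float32));print("board",r,np.median(Z[b]))
# red cap
hsv=cv2.cvtColor(p,cv2.COLOR_RGB2HSV);m=reg(303,266,20)&(hsv[...,1]>170)&((hsv[...,0]<6)|(hsv[...,0]>174));ys,xs=np.nonzero(m);print("cap",len(xs),xs.mean(),ys.mean(),onplane(c,[[xs.mean(),ys.mean()]],.206))
print("counter Z",np.median(Z[330:350,150:200]))
```

```text
shaker top (343, array([0.4552, 0.152 , 0.0886]), array([0.4552, 0.1537]), 0.0218) [-0.0063675   0.00064156  0.09309677]
scene 202 [0.4401 0.1645 0.0403] [0.4314 0.1393 0.0202] [0.4595 0.1815 0.06  ]
scene 163 [0.4523 0.1596 0.0896] [0.4338 0.1403 0.085 ] [0.4726 0.1792 0.0969]
pad [346 242  27  27 570] (359.0499267578125, 255.2460174560547) (26.0176944732666, 26.168832778930664) [[ 0.5414 -0.2107  0.103 ]] 0.10277330083151803
jar (464, array([ 0.5138, -0.0999,  0.2059]), array([ 0.5141, -0.0998]), 0.0229) (196, array([ 0.571 , -0.3324,  0.1567]), array([ 0.5679, -0.3228]), 0.0247)
board ((0.5407152771949768, -0.21149879693984985), (0.06633082777261734, 0.3494141101837158), 13.562487602233887) 0.10013826485533772
cap 83 303.86746987951807 267.5903614457831 [[ 0.51277004 -0.09967658  0.206     ]]
counter Z -0.00030405645098618983
```

play_rows(
  rows=[
    [[0, 0, -7], [0, 0, -4], 0],
    [[0, 0, -7], [0, 0, -4], 0],
    [[0, 0, -7], [0, 0, -4], 0],
    [[0, 0, -7], [0, 0, -4], 0],
    [[0, 0, -7], [0, 0, -4], 0],
    [[0, 0, -7], [0, 0, -4], 0],
    [[0, 0, -7], [0, 0, -4], 0],
    [[0, 0, -7], [0, 0, -4], 0],
    [[0, 0, -7], [0, 0, -4], 0],
    [[0, 0, -7], [0, 0, -4], 0],
    [[0, 0, -7], [0, 0, 0], 0],
    [[0, 0, -0.6], [0, 0, 0], 0],
  ],
)

```text
t: 1.1
tcp_pos: [0.2734, -0.5618, 0.2791]
tool_rot: [0.618, 0.786, 0.0, -0.0]
force: [-0.3, -0.4, -0.9]
finger_gap: 0.997
gripper_force: 0.0
```

play_rows(
  rows=[
    [[0, 0, 0], [27, 14.4, 0], 0],
    [[0, 0, 0], [27, 14.4, 0], 0],
    [[0, 0, 0], [27, 14.4, 0], 0],
    [[0, 0, 0], [27, 14.4, 0], 0],
    [[0, 0, 0], [27, 14.4, 0], 0],
    [[0, 0, 0], [27, 14.4, 0], 0],
    [[0, 0, 0], [27, 14.4, 0], 0],
    [[0, 0, 0], [27, 14.4, 0], 0],
    [[0, 0, 0], [27, 14.4, 0], 0],
    [[0, 0, 0], [27, 14.4, 0], 0],
    [[0, 0, 0], [27, 14.4, 0], 0],
    [[0, 0, 0], [27, 14.4, 0], 0],
  ],
)

```text
t: 2.1
tcp_pos: [0.3654, -0.2049, 0.2791]
tool_rot: [0.62, 0.784, 0.0, -0.0]
force: [-0.1, -0.4, 0.3]
finger_gap: 1.004
gripper_force: 0.0
```

play_rows(
  rows=[
    [[0, 0, 0], [27, 14.4, 0], 0],
    [[0, 0, 0], [27, 14.4, 0], 0],
    [[0, 0, 0], [27, 14.4, 0], 0],
    [[0, 0, 0], [27, 14.4, 0], 0],
    [[0, 0, 0], [27, 14.4, 0], 0],
    [[0, 0, 0], [27, 14.4, 0], 0],
    [[0, 0, 0], [27, 14.4, 0], 0],
    [[0, 0, 0], [27, 14.4, 0], 0],
    [[0, 0, 0], [27, 14.4, 0], 0],
    [[0, 0, 0], [27, 14.4, 0], 0],
    [[0, 0, 0], [0, 0, 0], 0],
    [[0, 0, 0], [0, 0, 0], 0],
  ],
)

```text
t: 3.1
tcp_pos: [0.442, 0.0909, 0.279]
tool_rot: [0.618, 0.786, -0.0, -0.0]
force: [0.6, -0.6, -0.6]
finger_gap: 0.998
gripper_force: 0.0
```

```bash
cat >> h.py <<'E'
def todo(xyz,yaw):  # shift/turn in tool axes to reach TCP xyz pointing down with tool y at yaw deg
    s=sense();T=R.from_quat(s["tool_rot"])
    y=np.array([np.cos(np.radians(yaw)),np.sin(np.radians(yaw)),0]);z=np.array([0,0,-1.])
    G=R.from_matrix(np.c_[np.cross(y,z),y,z])
    return "tcp",s["tcp_pos"].round(4),"turn",(T.inv()*G).as_rotvec(True).round(2),"shift",(T.inv().apply(np.array(xyz)-s["tcp_pos"])*1000).round(1)
E
python3 - <<'E'
from h import *
c=get_calibration("wrist");p,d=snapshot("wrist");cv2.imwrite("pics/w1.png",p[...,::-1]);np.savez("w1",p=p,d=d,c=np.array(c,dtype=object))
P=cloud(c,d);Z=P[...,2]
m=(d>0)&(np.hypot(P[...,0]-.455,P[...,1]-.156)<.06)
for lo,hi in((.075,.1),(.085,.1),(.01,.07)):
    q=P[m&(Z>lo)&(Z<hi)]
    if len(q): print(len(q),q.mean(0).round(4),cv2.minEnclosingCircle(q[:,:2].astype(np.float32)))
print(c["xyz"],sense()["t"],*todo([.455,.156,.041],13.56))
E
```

```text
1917 [0.4552 0.1573 0.0889] ((0.45640918612480164, 0.15679368376731873), 0.02140040509402752)
1615 [0.4558 0.157  0.0903] ((0.4562121033668518, 0.15668229758739471), 0.01935923658311367)
98 [0.4391 0.1653 0.0468] ((0.44496333599090576, 0.16124020516872406), 0.01750536635518074)
[0.42384708 0.16829968 0.41417077] 3.15 tcp [0.4418 0.0899 0.279 ] turn [-0.07  0.01 -0.01] shift [ 61.3  28.6 237.9]
```

View pics/w1.png

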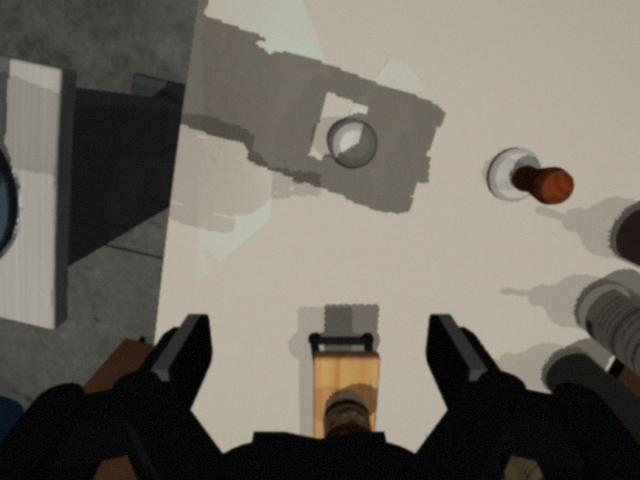

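Wrist view: the shaker is at (352,143) and the tamper at (515,172). Shaker axis is ≈ (0.456, 0.157), which agrees with the top view. I'll move over it and down.

play_rows(
  rows=[
    [[0, 0, 0], [10.3, 5, 10], 0],
    [[0, 0, 0], [10.3, 5, 10], 0],
    [[0, 0, 0], [10.3, 5, 10], 0],
    [[0, 0, 0], [10.3, 5, 10], 0],
    [[0, 0, 0], [10.3, 5, 10], 0],
    [[0, 0, 0], [10.3, 5, 10], 0],
    [[0, 0, 0], [0, 0, 10], 0],
    [[0, 0, 0], [0, 0, 10], 0],
    [[0, 0, 0], [0, 0, 10], 0],
    [[0, 0, 0], [0, 0, 10], 0],
    [[0, 0, 0], [0, 0, 0], 0],
    [[0, 0, 0], [0, 0, 0], 0],
  ],
)

```text
t: 4.15
tcp_pos: [0.4566, 0.1571, 0.1785]
tool_rot: [0.619, 0.786, -0.001, -0.001]
force: [-0.3, 0.3, -0.9]
finger_gap: 1.0
gripper_force: 0.0
```

Run:
```python
from h import *
c=get_calibration("wrist");p,d=snapshot("wrist")
P=cloud(c,d);Z=P[...,2]
m=(d>0)&(np.hypot(P[...,0]-.456,P[...,1]-.157)<.04)
q=P[m&(Z>.078)&(Z<.1)]
if len(q): print(len(q),q.mean(0).round(4),cv2.minEnclosingCircle(q[:,:2].astype(np.float32)))
print(*todo([.456,.1568,.041],13.56))
```

```text
3119 [0.4555 0.1603 0.089 ] ((0.45623236894607544, 0.1570180207490921), 0.02118060365319252)
tcp [0.4571 0.1571 0.1791] turn [-0.02 -0.   -0.01] shift [ -0.   -1.1 138.1]
```

Confirmed, so I'll descend and grip.

play_rows(
  rows=[
    [[0, 0, 0], [0, -0.5, 15], 0],
    [[0, 0, 0], [0, 0, 15], 0],
    [[0, 0, 0], [0, 0, 15], 0],
    [[0, 0, 0], [0, 0, 15], 0],
    [[0, 0, 0], [0, 0, 15], 0],
    [[0, 0, 0], [0, 0, 15], 0],
    [[0, 0, 0], [0, 0, 15], 0],
    [[0, 0, 0], [0, 0, 12], 0],
    [[0, 0, 0], [0, 0, 12], 0],
    [[0, 0, 0], [0, 0, 9], 0],
    [[0, 0, 0], [0, 0, 0], 0],
    [[0, 0, 0], [0, 0, 0], 0],
  ],
)

```text
t: 5.2
tcp_pos: [0.4568, 0.1568, 0.0413]
tool_rot: [0.619, 0.786, 0.0, 0.0]
force: [0.3, -0.5, 1.0]
finger_gap: 1.001
gripper_force: 0.0
```

play_rows(
  rows=[
    [[0, 0, 0], [0, 0, 0], 0.3],
    [[0, 0, 0], [0, 0, 0], 0.35],
    [[0, 0, 0], [0, 0, 0], 0.4],
    [[0, 0, 0], [0, 0, 0], 0.45],
    [[0, 0, 0], [0, 0, 0], 0.5],
    [[0, 0, 0], [0, 0, 0], 0.6],
    [[0, 0, 0], [0, 0, 0], 0.8],
    [[0, 0, 0], [0, 0, 0], 1],
    [[0, 0, 0], [0, 0, 0], 1],
    [[0, 0, 0], [0, 0, 0], 1],
    [[0, 0, 0], [0, 0, 0], 1],
    [[0, 0, 0], [0, 0, 0], 1],
  ],
  grip_force=40,
)

```text
t: 6.2
tcp_pos: [0.4565, 0.1567, 0.0418]
tool_rot: [0.619, 0.786, 0.0, 0.0]
force: [-0.9, 0.7, 5.8]
finger_gap: 0.483
gripper_force: 40.0
```

Run:
```python
from h import *
s=sense();print(s["t"],s["finger_gap"],s["gripper_force"],*todo([.541,-.211,.28],13.56))
```

```text
6.2 0.4825528745626343 39.97267929604277 tcp [0.4565 0.1567 0.0418] turn [ 0.01  0.   -0.01] shift [-377.3   -3.9 -238.1]
```

play_rows(
  rows=[
    [[0, 0, 0], [0, 0, -6], 1],
    [[0, 0, 0], [0, 0, -14], 1],
    [[0, 0, 0], [0, 0, -22], 1],
    [[0, 0, 0], [0, 0, -24], 1],
    [[0, 0, 0], [0, 0, -24], 1],
    [[0, 0, 0], [0, 0, -24], 1],
    [[0, 0, 0], [0, 0, -24], 1],
    [[0, 0, 0], [0, 0, -24], 1],
    [[0, 0, 0], [0, 0, -24], 1],
    [[0, 0, 0], [0, 0, -24], 1],
    [[0, 0, 0], [0, 0, -20], 1],
    [[0, 0, 0], [0, 0, -8], 1],
  ],
)

```text
t: 7.2
tcp_pos: [0.4576, 0.1569, 0.2822]
tool_rot: [0.619, 0.786, 0.002, 0.002]
force: [1.2, -0.3, -1.6]
finger_gap: 0.484
gripper_force: 40.7
```

play_rows(
  rows=[
    [[0, 0, 0], [-7, 0, 0], 1],
    [[0, 0, 0], [-14, 0, 0], 1],
    [[0, 0, 0], [-20, 0, 0], 1],
    [[0, 0, 0], [-22, 0, 0], 1],
    [[0, 0, 0], [-22, 0, 0], 1],
    [[0, 0, 0], [-22, 0, 0], 1],
    [[0, 0, 0], [-22, 0, 0], 1],
    [[0, 0, 0], [-22, 0, 0], 1],
    [[0, 0, 0], [-22, 0, 0], 1],
    [[0, 0, 0], [-22, 0, 0], 1],
    [[0, 0, 0], [-22, 0, 0], 1],
    [[0, 0, 0], [-22, 0, 0], 1],
  ],
)

```text
t: 8.2
tcp_pos: [0.5114, -0.0769, 0.2772]
tool_rot: [0.619, 0.785, -0.001, -0.002]
force: [0.5, -0.4, -0.7]
finger_gap: 0.487
gripper_force: 40.7
```

play_rows(
  rows=[
    [[0, 0, 0], [-22, -1, 0], 1],
    [[0, 0, 0], [-22, -1, 0], 1],
    [[0, 0, 0], [-22, -1, 0], 1],
    [[0, 0, 0], [-22, -1, 0], 1],
    [[0, 0, 0], [-20, 0, 0], 1],
    [[0, 0, 0], [-16, 0, 0], 1],
    [[0, 0, 0], [-10, 0, 0], 1],
    [[0, 0, 0], [-4, 0, 0], 1],
    [[0, 0, 0], [0, 0, 0], 1],
    [[0, 0, 0], [0, 0, 0], 1],
    [[0, 0, 0], [0, 0, 0], 1],
  ],
)

```text
t: 9.12
tcp_pos: [0.5406, -0.2096, 0.2791]
tool_rot: [0.618, 0.786, 0.0, -0.001]
force: [1.0, 0.3, -1.6]
finger_gap: 0.483
gripper_force: 40.7
```

Run:
```python
from h import *
s=sense();print(s["t"],s["finger_gap"],s["gripper_force"],s["force"],*todo([.541,-.211,.145],13.56))
for n in("wrist","scene","top"):
    c=get_calibration(n);p,d=snapshot(n);np.savez(n+"2",p=p,d=d)
    P=cloud(c,d);Z=P[...,2];
    if n=="wrist": W=p
    for nm,x,y,lo,hi in(("shaker",.541,-.211,.22,.33),("pad",.541,-.211,.095,.11),("jar",.514,-.1,.19,.215)):
        q=P[(d>0)&(np.hypot(P[...,0]-x,P[...,1]-y)<.045)&(Z>lo)&(Z<hi)]
        if len(q)>10: print(n,nm,len(q),q.mean(0).round(4),q.min(0).round(3),q.max(0).round(3))
S=np.load("scene2.npz")["p"]
cv2.imwrite("pics/c2.png",np.hstack([cv2.resize(W,(400,300)),cv2.resize(S[100:340,250:570],(400,300))])[...,::-1])
```

```text
9.1167 0.48345789348231816 40.71804565843195 [ 0.96861774  0.27015297 -1.63791854] tcp [ 0.5406 -0.2096  0.2791] turn [-0.03 -0.06  0.04] shift [ -1.6   0.2 134.1]
wrist shaker 31651 [ 0.5385 -0.1995  0.3122] [ 0.496 -0.232  0.238] [ 0.586 -0.187  0.33 ]
wrist pad 5837 [ 0.5407 -0.2021  0.1023] [ 0.504 -0.25   0.096] [ 0.581 -0.166  0.107]
wrist jar 6515 [ 0.5162 -0.0982  0.2065] [ 0.495 -0.12   0.19 ] [ 0.539 -0.076  0.21 ]
scene shaker 715 [ 0.531  -0.1985  0.2928] [ 0.497 -0.228  0.238] [ 0.58  -0.184  0.33 ]
scene pad 477 [ 0.5381 -0.2088  0.1022] [ 0.503 -0.255  0.095] [ 0.579 -0.166  0.11 ]
top shaker 16 [ 0.5005 -0.2132  0.3249] [ 0.497 -0.218  0.315] [ 0.505 -0.208  0.329]
top pad 364 [ 0.5242 -0.1934  0.1015] [ 0.503 -0.225  0.095] [ 0.566 -0.17   0.11 ]
top jar 460 [ 0.5134 -0.0999  0.2054] [ 0.492 -0.122  0.19 ] [ 0.537 -0.077  0.212]
```

View pics/c2.png

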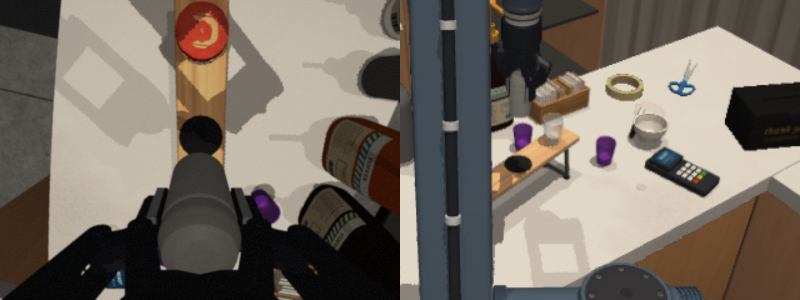

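The wrist view (left) shows the shaker upright in the jaws, with the pad partly visible at about (200,137). The scene view (right) shows the pad at about (518,162) in the crop. I'll cross-check the pad centre from both views.

Run:
```python
from h import *
from scipy.optimize import least_squares
for n,(u,v) in(("scene",(344,230)),("wrist",(322,205))):
    c=get_calibration(n);p=np.load(n+"2.npz")["p"];g=cv2.cvtColor(p,cv2.COLOR_RGB2GRAY)
    m=(g<(50 if n=="scene" else 40)).astype(np.uint8)
    if n=="wrist": m[238:]=0
    l=cv2.connectedComponentsWithStats(m)[1];k=l[v,u]
    cn=max(cv2.findContours((l==k).astype(np.uint8),0,1)[0],key=cv2.contourArea)[:,0]
    if n=="wrist": cn=cn[cn[:,1]<225]
    q=onplane(c,cn,.103)[:,:2]
    s=least_squares(lambda a:np.hypot(*(q-a[:2]).T)-a[2],[.541,-.211,.03],loss="soft_l1",f_scale=.001)
    print(n,k,len(q),s.x.round(4),np.abs(s.fun).max().round(4))
```

```text
scene 70 48 [ 0.5405 -0.2061  0.0268] 0.0024
wrist 11 108 [ 0.5431 -0.2094  0.0286] 0.0008
```

The estimates agree to within a few mm. I'll target (0.542, -0.2097) and lower.

play_rows(
  rows=[
    [[0, 0, 0], [-0.4, 1.3, 6], 1],
    [[0, 0, 0], [0, 0, 12], 1],
    [[0, 0, 0], [0, 0, 15], 1],
    [[0, 0, 0], [0, 0, 15], 1],
    [[0, 0, 0], [0, 0, 15], 1],
    [[0, 0, 0], [0, 0, 15], 1],
    [[0, 0, 0], [0, 0, 15], 1],
    [[0, 0, 0], [0, 0, 15], 1],
    [[0, 0, 0], [0, 0, 12], 1],
    [[0, 0, 0], [0, 0, 8], 1],
    [[0, 0, 0], [0, 0, 0], 1],
    [[0, 0, 0], [0, 0, 0], 1],
  ],
)

```text
t: 10.27
tcp_pos: [0.5423, -0.2106, 0.151]
tool_rot: [0.619, 0.786, -0.0, -0.0]
force: [0.5, -0.2, -1.0]
finger_gap: 0.483
gripper_force: 40.7
```

Run:
```python
from h import *
s=sense();print(s["t"],s["finger_gap"],s["force"],*todo([.542,-.2097,.1448],13.56))
p,d=snapshot("scene");q,_=snapshot("wrist");cv2.imwrite("pics/c3.png",np.hstack([cv2.resize(q,(400,300)),cv2.resize(p[160:280,270:430],(400,300))])[...,::-1])
```

```text
10.2667 0.4834874514137614 [ 0.46213525 -0.21500098 -1.01418995] tcp [ 0.5423 -0.2106  0.151 ] turn [-0.02 -0.03 -0.  ] shift [ 1.  -0.1  6.2]
```

View pics/c3.png

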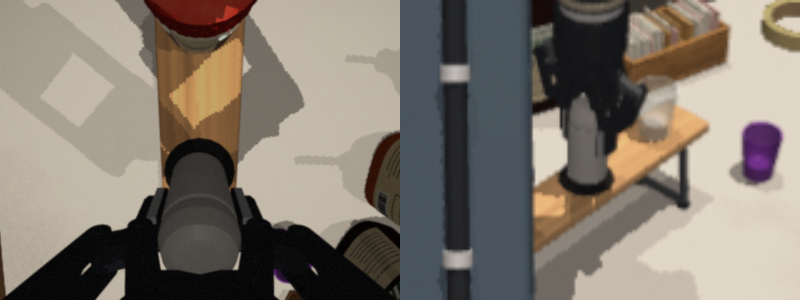

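Both views show the shaker centred over the pad. I'll set it down gently.

play_rows(
  rows=[
    [[0, 0, 0], [0.5, 0, 2], 1],
    [[0, 0, 0], [0, 0, 1.5], 1],
    [[0, 0, 0], [0, 0, 1.2], 1],
    [[0, 0, 0], [0, 0, 1], 1],
    [[0, 0, 0], [0, 0, 0], 1],
    [[0, 0, 0], [0, 0, 0], 1],
    [[0, 0, 0], [0, 0, 0], 1],
  ],
)

```text
t: 10.95
tcp_pos: [0.5422, -0.2104, 0.1456]
tool_rot: [0.619, 0.786, 0.0, 0.0]
force: [-0.5, -0.3, -1.9]
finger_gap: 0.483
gripper_force: 40.7
```

Run:
```python
from h import *
s=sense();print(s["t"],s["finger_gap"],s["force"],*todo([.542,-.2101,.1448],13.56))
p,d=snapshot("scene");c=get_calibration("scene")
q,_=snapshot("wrist");cv2.imwrite("pics/c4.png",np.hstack([cv2.resize(q[200:380,200:440],(400,300)),cv2.resize(p[190:250,310:390],(400,300))])[...,::-1])
```

```text
10.95 0.4827098824203538 [-0.53796008 -0.26886723 -1.94074843] tcp [ 0.5422 -0.2104  0.1456] turn [ 0.    0.   -0.02] shift [ 0.3 -0.1  0.8]
```

View pics/c4.png

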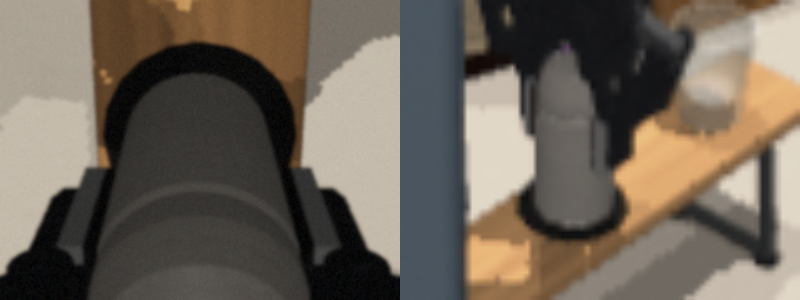

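Centred: the margins are even in both views (wrist: pad 105–295, shaker about 122–275). I'll seat it until the force rises.

play_rows(
  rows=[
    [[0, 0, 0], [0, 0, 0.5], 1],
    [[0, 0, 0], [0, 0, 0.5], 1],
    [[0, 0, 0], [0, 0, 0], 1],
    [[0, 0, 0], [0, 0, 0], 1],
  ],
)

```text
t: 11.38
tcp_pos: [0.5423, -0.2104, 0.1449]
tool_rot: [0.619, 0.786, 0.0, 0.0]
force: [0.2, 0.2, 1.2]
finger_gap: 0.479
gripper_force: 41.0
```

play_rows(
  rows=[
    [[0, 0, 0], [0, 0, 0.3], 1],
    [[0, 0, 0], [0, 0, 0], 1],
    [[0, 0, 0], [0, 0, 0], 0.5],
    [[0, 0, 0], [0, 0, 0], 0.45],
    [[0, 0, 0], [0, 0, 0], 0.4],
    [[0, 0, 0], [0, 0, 0], 0.3],
    [[0, 0, 0], [0, 0, 0], 0.2],
    [[0, 0, 0], [0, 0, 0], 0],
    [[0, 0, 0], [0, 0, 0], 0],
    [[0, 0, 0], [0, 0, 0], 0],
    [[0, 0, 0], [0, 0, 0], 0],
    [[0, 0, 0], [0, 0, 0], 0],
  ],
)

```text
t: 12.38
tcp_pos: [0.5422, -0.2104, 0.1443]
tool_rot: [0.619, 0.786, 0.0, -0.0]
force: [0.6, 0.7, 0.1]
finger_gap: 0.997
gripper_force: 0.0
```

play_rows(
  rows=[
    [[0, 0, 0], [0, 0, -5], 0],
    [[0, 0, 0], [0, 0, -12], 0],
    [[0, 0, 0], [0, 0, -15], 0],
    [[0, 0, 0], [0, 0, -15], 0],
    [[0, 0, 0], [0, 0, -15], 0],
    [[0, 0, 0], [0, 0, -15], 0],
    [[0, 0, 0], [0, 0, -15], 0],
    [[0, 0, 0], [0, 0, -15], 0],
    [[0, 0, 0], [0, 0, -15], 0],
    [[0, 0, 0], [0, 0, -8], 0],
    [[0, 0, 0], [0, 0, 0], 0],
    [[0, 0, 0], [0, 0, 0], 0],
  ],
)

```text
t: 13.38
tcp_pos: [0.5421, -0.2103, 0.2745]
tool_rot: [0.619, 0.786, 0.0, 0.0]
force: [-0.2, 0.1, -0.9]
finger_gap: 0.999
gripper_force: 0.0
```

Run:
```python
from h import *
s=sense();print(s["t"],s["force"],s["tcp_pos"])
p,d=snapshot("scene")
c=get_calibration("wrist");q,d=snapshot("wrist");P=cloud(c,d);Z=P[...,2]
w=P[(d>0)&(np.hypot(P[...,0]-.542,P[...,1]+.21)<.04)&(Z>.185)&(Z<.21)]
print(len(w),w.mean(0),cv2.minEnclosingCircle(w[:,:2].astype(np.float32)))
cv2.imwrite("pics/c5.png",np.hstack([cv2.resize(q,(400,300)),cv2.resize(p[170:260,310:430],(400,300))])[...,::-1])
```

```text
13.3833 [-0.1968348   0.14705095 -0.85483951] [ 0.54213492 -0.2103247   0.27452758]
3042 [ 0.54155192 -0.20757979  0.19282707] ((0.5421210527420044, -0.21002322435379028), 0.020367225632071495)
```

View pics/c5.png

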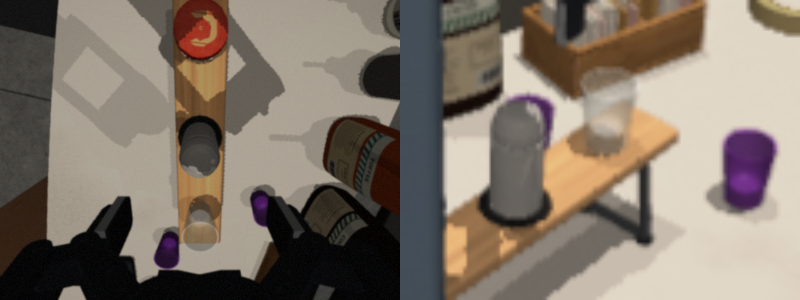

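The shaker stands upright and centred on the pad at (200,145) in the left view. The jar (200,28) and the glass (200,222) are still in place, and the gripper is clear.

```bash
python3 -c "
from station import *
print(sign_off())"
```

```text
the job is handed in; nothing more can be done
None
```

The shaker is standing upright and centred on the rubber pad, released, with the jar and glass left in place; I handed the job in at about 13.5 s on the robot's clock.

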